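# Draw the fitting lid from the rack and hold it over the pot

### The job

One of the two pots is on the hob: take the lid that fits that pot out of the lid rack by its knob, turn it level with the knob up, and hold it centred over that pot about 5 cm above the rim, ready to cover it. Do not set it down or touch a pot with it: finish while still holding it there, steady. Leave the other lid in the rack and both pots and everything else where they are.

Things in the scene. Friction and masses are not known exactly. Their poses are not given: they have to be found in the camera images.
- rack: Lid rack of bent 6 mm steel wire, fixed; base 131 x 336 mm, 134 mm high, two equal bays side by side at own y = +115 and -115 mm, one lid in each (which one varies). Lids lean back to own +x at 45 deg, knobs facing own -x and up. Origin: on the worktop under the lids' feet, mid-width; +x to its rear, z up.
- rack_groove_left (a point): Groove at the foot of the bay at own y +115 mm (rack's axes), 35 mm up. Two wires 70 mm apart lean back at 45 deg; the lid's underside lies on them. At the foot each turns up into a groove 13 mm wide; its front lip covers 13 mm of the rim: draw a lid 15 mm or more up along the wires (own +x and up) before it can come forward off the rack.
- rack_groove_right (a point): The same groove in the bay at own y -115 mm.
- lid_small: Smaller steel pot lid (for the 160 mm pot), 200 to 400 g, outer diameter 168 mm; flat rim 6 mm thick, 18 mm wide; dome 24 mm high; black knob in the middle. At the start it leans in either bay of the rack, its axis 45 deg from vertical. Origin: foot of the rim, on the underside plane; own +z = lids axis, out of the knob side; +x = along the underside from the foot through the centre, 76.6 mm away.
- lid_small_knob (a point): Centre of the small lid's knob head, 50 mm over the underside on the lid's axis; lid's axes (+z out of the knob). The head, to be gripped, is 40 mm across and 22 mm high, 39 to 61 mm over the underside; below it a stem 20 mm across.
- lid_small_center (a point): Centre of the small lid's underside; same axes as the lid.
- lid_large: Larger steel pot lid (for the 200 mm pot), 300 to 560 g, outer diameter 208 mm; flat rim 6 mm thick, 18 mm wide; dome 24 mm high; black knob in the middle. At the start it leans in either bay of the rack, its axis 45 deg from vertical. Origin: foot of the rim, on the underside plane; own +z = lids axis, out of the knob side; +x = along the underside from the foot through the centre, 98.1 mm away.
- lid_large_knob (a point): Centre of the large lid's knob head, 50 mm over the underside on the lid's axis; lid's axes (+z out of the knob). The head, to be gripped, is 40 mm across and 22 mm high, 39 to 61 mm over the underside; below it a stem 20 mm across.
- lid_large_center (a point): Centre of the large lid's underside; same axes as the lid.
- hob: Slim black portable induction hob, fixed, 350 (x) x 280 (y) x 30 mm, one cooking zone marked by grey rings. Origin: under its centre on the worktop.
- hob_zone (a point): Centre of the cooking zone on the hob's top, 30 mm over the worktop.
- board: Thick wooden board, fixed, 300 x 240 x 30 mm, at the left of the hob; the pot not in use stands on it. Origin: under its centre on the worktop.
- pot_small: Smaller stainless-steel pot, 160 mm outside diameter, 95 mm high, wall 3 mm, two side loop handles at own +y and -y (reaching 113 mm from the axis, lower than the rim), about 0.9 kg, loose. Origin: centre of its underside, z up. Stands on the hob or on the board.
- pot_small_rim (a point): Centre of the small pot's mouth, level with its rim (95 mm over its underside).
- pot_large: Larger stainless-steel pot, 200 mm outside diameter, 120 mm high, wall 3 mm, two side loop handles at own +y and -y (reaching 133 mm from the axis, lower than the rim), about 1.3 kg, loose. Origin: centre of its underside, z up. Stands on the hob or on the board.
- pot_large_rim (a point): Centre of the large pot's mouth, level with its rim (120 mm over its underside).
- jar: Bystander: round glass jar with steel cap, 90 mm across, 105 mm high, loose, on the robot's side of the rack. Origin: centre of its underside.
- mill: Bystander: turned wooden pepper mill, 56 mm across, 175 mm high, loose, at the right of the rack. Origin: centre of its underside.
- mug: Bystander: white mug, 80 mm across plus handle, 92 mm high, loose, on the robot's side of the rack and hob. Origin: centre of its underside.
Not all that is in view belongs to the job. Leave any blue or turquoise look-alike of the pot_small alone.

How it is judged:
By the outcome, as a careful person would: the job done as asked, in the order asked, and still so for the second after the job is handed in, while the arm keeps its last pose, push and grip.
It also fails if it takes over 40 s, if anything falls off the work surface, if the arm or the gripper's body presses on something with over 40 N, if the wrist force passes 120 N, or if a joint passes its speed limit or range.

### The arm

A 7-joint arm with a two-finger parallel gripper is mounted at the origin on the work surface. World frame = base frame: x ahead of the robot, y to its left, z up, the work surface at z = 0. Lengths are in m, angles in rad, forces in N, time in s.
With the tool pointing down it reaches from about 0.4 to 0.925 m from the base axis. Payload 5.6 kg.
Tool frame: the origin (TCP) lies on the centre line of the jaws, within the pads' length; the fingertips stand 19 mm ahead of it and the grasp point (between the pads) is the TCP; z points along the fingers, y is the direction in which the jaws open and shut (so a half turn about z gives the same grasp; the last joint's range is limited). The gripper opens to 85 mm and grips with 20 to 120 N. Pads are 22 mm wide; open, the fingers measure 114 mm over their backs; the gripper's body (76 mm by 85 mm) begins 54 mm behind the grasp point. The pads swing forward as they close: fully open they stand 13 mm farther back than shut.
Start: joints at [-1.26, 0.468, -0.012, 1.603, 0.006, 1.071, -0.056], TCP at [0.225, 0.61, 0.25] pointing down, gripper open.
Joint ranges: [-2.53, 2.53], [-0.31, 2.02], [-1.57, 1.55], [0.28, 2.44], [-1.29, 4.43], [0.15, 1.84], [-2.92, 2.92]. Speed limits (rad/s): [2.57, 2.57, 3.14, 3.14, 3.14, 3.14, 3.14].

### API

Orientations are given as [roll, pitch, yaw] about the fixed x, y, z axes, in that order (R = Rz(yaw) Ry(pitch) Rx(roll)).
In Python, from station import get_state, capture, job_done gives the robot as it stands.
- The arm moves only by the tool jog_arm, never from a script. Its argument "series" is a list of rows, each a list of 5 numbers: the shift along the tool's x, y, z in mm, then the turn about the tool's z in degrees, then the finger opening in mm, from 0 to 85.4. A call has 1 to 5 rows; each row shifts and turns the commanded pose from where the row before left it, along the tool's axes as they then stand; what a row does not reach is not made up. A row lasts 1/8 s, in which the tool goes at most 62.5 mm and 10.7 degrees, less where a joint would pass 70% of its speed; a pose out of reach is approached as far as the arm can. A call is refused whole if a number of a shift passes 62.5 or a number of a turn 10.7, either way. A call with a gripper value outside its range is refused whole. The fingers move at their own pace and stop on an object; the grip force is fixed at half the most. Time passes only in rows, so rows that do not move let the fingers close. It gives the time, the measured TCP pose, the force and the opening at its end, in the units of the state.
- get_state(): the state, without advancing time (a new reading comes with each control period).
- capture(name): name is "scene" or "top"; returns a dict with "img" (384x512x3 uint8, red, green, blue), "intrinsics" (3x3 intrinsics, pixels), "dist_coeffs" ([k1, k2, p1, p2, k3] as OpenCV has them; the pictures are not rectified), "eye" and "rotation" of the camera in the world. Camera axes: x right, y down, z forward; pixel columns grow to the right and rows downward; lengths in m; the calibration is good to about 2 mm. A picture is of the moment at which its call begins. There is no depth.
- job_done(): hands the job in, once; it reports no verdict.
The state is a dict: "clock": time; "q": joint angles; "joint_vel": joint speeds; "joint_torque": joint torques, N m; "tool_pos": TCP position; "eef_rot": TCP orientation; "contact_force": force on the tool from outside, world axes, zero at the start; "wrist_torque": the same for the moment, N m; "width": finger opening in m.
Only numpy, scipy, OpenCV 4.12 (cv2) and the standard library are available. Lean on these libraries where they do the work, as an engineer would, in place of code of your own. Each camera call takes 0.05 s, during which the arm holds its last target.

## Working session

There is one attempt and no reset: what is moved stays moved. The work goes in short steps, Python scripts to look and compute and a tool call to move; the robot and the scene stay as the last step left them, time stands still between calls to the robot, and variables do not carry over. Pictures are saved under pics/ and viewed, and the job is handed in when it is done.

Besides the shell and the picture viewer there is one more tool, called after "Call:" in YAML: its name, and indented under it one key for each argument. jog_arm: Moves the arm, as the interface text tells. Its arguments: {"type":"object","properties":{"series":{"type":"array","items":{"type":"array","items":{"type":"number"}}}},"required":["series"]}

```bash
ls; mkdir -p pics
python3 - <<'E'
from station import get_state, capture
import cv2,json
s=get_state();print(s)
for n in ("scene","top"):
    c=capture(n);cv2.imwrite(f"pics/{n}0.png",c["img"][:,:,::-1]);print(n,{k:v for k,v in c.items() if k!="img"})
E
```

```text
pics
{'clock': 0.0, 'q': array([-1.26001709,  0.4684026 , -0.01157978,  1.60362698,  0.00599208,
        1.07137108, -0.05631833]), 'joint_vel': array([ 0.00128014,  0.00121189, -0.00167942,  0.00125458, -0.00085351,
       -0.00173986, -0.00368624]), 'joint_torque': array([-6.79138657e-05, -5.32384515e+01,  2.17355898e-02, -2.51308930e+01,
        1.14611333e-02,  7.97260611e-03,  6.44023118e-06]), 'tool_pos': array([0.22508302, 0.60923263, 0.24932039]), 'eef_rot': array([-3.13982350e+00,  1.27141662e-04,  2.78770688e+00]), 'contact_force': array([ 0.19029261, -0.39872468,  0.47383928]), 'wrist_torque': array([-0.0161529 ,  0.01947971,  0.00183704]), 'width': 0.08531063173688573}
scene {'intrinsics': array([[458.64757726,   0.        , 251.42765866],
       [  0.        , 458.64757726, 196.71543996],
       [  0.        ,   0.        ,   1.        ]]), 'dist_coeffs': array([0.02954667, 0.        , 0.        , 0.        , 0.        ]), 'eye': array([1.45720024, 0.57692555, 1.44504051]), 'rotation': array([-2.4603506 ,  0.00390956,  2.09822743])}
top {'intrinsics': array([[416.91625281,   0.        , 252.79371322],
       [  0.        , 416.91625281, 189.2649007 ],
       [  0.        ,   0.        ,   1.        ]]), 'dist_coeffs': array([-0.09634349,  0.        ,  0.        ,  0.        ,  0.        ]), 'eye': array([1.86927216e-01, 1.31471502e-03, 1.59284503e+00]), 'rotation': array([-2.93008498, -0.00464032, -1.53087149])}
```

View pics/scene0.png

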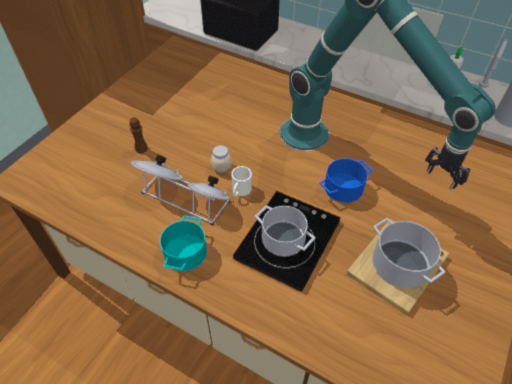

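View pics/top0.png

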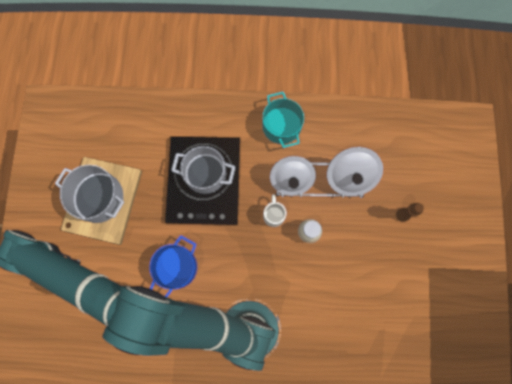

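Small pot is on the hob (scene px ~285,230; top px ~204,168), large pot on the board. Small lid is in the bay nearer the hob (top-view knob ~294,183). Blue and turquoise decoys are seen. Now I'll measure.

```bash
cat > h.py <<'E'
import numpy as np,cv2
from scipy.spatial.transform import Rotation as Ro
def ray(c,p):
    u=cv2.undistortPoints(np.array([[p]],float),c["intrinsics"],c["dist_coeffs"])[0,0]
    return Ro.from_euler('xyz',c["rotation"]).as_matrix()@np.array([u[0],u[1],1.])
def onz(c,p,z):
    d=ray(c,p);return c["eye"]+d*(z-c["eye"][2])/d[2]
def tri(c1,p1,c2,p2):
    A=[];b=[]
    for c,p in((c1,p1),(c2,p2)):
        d=ray(c,p);d/=np.linalg.norm(d);P=np.eye(3)-np.outer(d,d);A.append(P);b.append(P@c["eye"])
    x,r,_,_=np.linalg.lstsq(np.vstack(A),np.hstack(b),rcond=None);return x,np.sqrt(r)
def proj(c,X):
    R=Ro.from_euler('xyz',c["rotation"]).as_matrix()
    pc=R.T@(np.array(X)-c["eye"])
    return cv2.projectPoints(pc[None],np.zeros(3),np.zeros(3),c["intrinsics"],c["dist_coeffs"])[0][0,0]
E
python3 - <<'E'
from h import *
from station import capture
for n,(x0,y0,x1,y1) in {"scene":(120,105,350,285),"top":(150,80,440,250)}.items():
    c=capture(n);np.save(f"pics/{n}.npy",c,allow_pickle=True)
    i=c["img"][y0:y1,x0:x1,::-1]; f=800/(x1-x0)
    f=min(f,600/(y1-y0)); print(n,f)
    cv2.imwrite(f"pics/{n}1.png",cv2.resize(i,None,fx=f,fy=f,interpolation=cv2.INTER_CUBIC))
E
```

```text
scene 3.3333333333333335
top 2.7586206896551726
```

View pics/scene1.png

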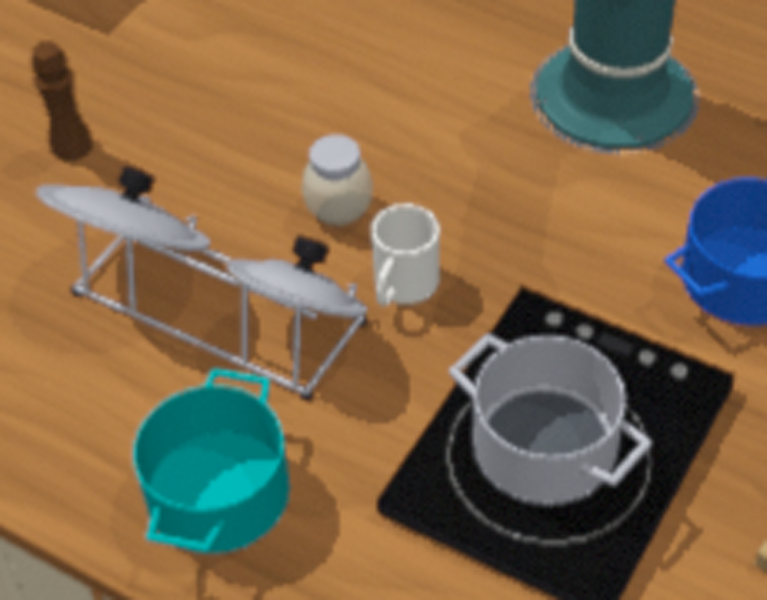

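View pics/top1.png

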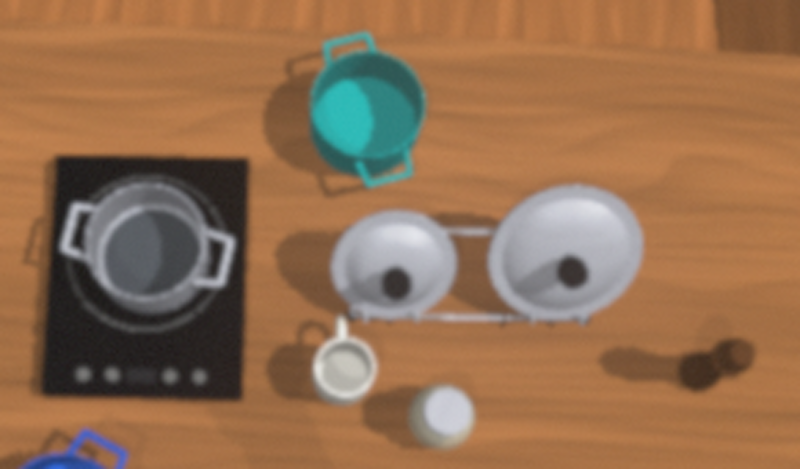

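Run:
```python
from h import *
S=np.load("pics/scene.npy",allow_pickle=True).item();T=np.load("pics/top.npy",allow_pickle=True).item()
def dark(c,box,th):
    x0,y0,x1,y1=box;g=c["img"][y0:y1,x0:x1].max(2)
    m=(g<th).astype(np.uint8);n,l,st,ce=cv2.connectedComponentsWithStats(m)
    k=1+np.argmax(st[1:,4]);return ce[k]+[x0,y0],st[k]
K={}
for th in (70,85):
  for nm,bs,bt in(("small",(200,172,222,190),(283,172,306,197)),("large",(148,150,172,168),(345,165,370,192))):
    a,sa=dark(S,bs,th);b,sb=dark(T,bt,th)
    print(th,nm,a,sa,b,sb,tri(S,a,T,b))
    K[nm]=tri(S,a,T,b)[0]
print("pot",onz(S,(284.7,224.1),.125),onz(T,(203,168),.125))
d=K["small"]-K["large"];print("rack yaw-ish",d)
cl=lambda p:np.array([120,105])+np.array(p)/3.3333
ct=lambda p:np.array([150,80])+np.array(p)/2.7586
# rack base corners (z~0.003)
for p in((305,392),(75,290),(365,318)):print("rack",p,onz(S,cl(p),.003))
for n,p,z in(("jar",(442,412),.105),("mug",(345,367),.092),("mill",(735,355),.175),("hobcorner",(58,157),.03),("hob",(248,158),.03),("hob",(240,399),.03),("hob",(43,395),.03)):print(n,onz(T,ct(p),z))
print("jar s",onz(S,cl((336,153)),.105),"mug",onz(S,cl((406,230)),.092))
```

```text
70 small [212.42372881 180.50847458] [ 9  5  9  9 59] [293.234375 182.546875] [ 6  6  9 10 64] (array([ 0.53501139, -0.13916989,  0.11685409]), array([0.00040808]))
70 large [160.05084746 159.42372881] [ 8  5 10 10 59] [356.90163934 178.26229508] [ 8  9  9  9 61] (array([ 0.55706311, -0.36942945,  0.13267189]), array([0.00088941]))
85 small [212.34328358 180.68656716] [ 8  4 10 11 67] [293.  182.5] [ 6  6  9 10 78] (array([ 0.53546834, -0.13875611,  0.11638623]), array([0.00103313]))
85 large [159.92957746 159.50704225] [ 8  5 10 11 71] [356.67948718 178.30769231] [ 7  9 10 10 78] (array([ 0.55725677, -0.36925164,  0.13224763]), array([0.00170299]))
pot [0.58381139 0.1982294  0.125     ] [0.57391061 0.19159106 0.125     ]
rack yaw-ish [-0.02178842  0.23049554 -0.0158614 ]
rack (305, 392) [ 0.63864976 -0.08524336  0.003     ]
rack (75, 290) [ 0.65087471 -0.41354287  0.003     ]
rack (365, 318) [ 0.51045399 -0.08311245  0.003     ]
jar [ 0.3678547  -0.20461034  0.105     ]
mug [ 0.42407988 -0.07731944  0.092     ]
mill [ 0.44528836 -0.56886686  0.175     ]
hobcorner [0.72104821 0.33929401 0.03      ]
hob [0.73007279 0.06666285 0.03      ]
hob [0.38387808 0.06147866 0.03      ]
hob [0.37788486 0.33183093 0.03      ]
jar s [ 0.37524864 -0.2043905   0.105     ] mug [ 0.43108001 -0.07096179  0.092     ]
```

Call:
jog_arm:
  series:
    - [0, 0, 0, -7.4, 85]
    - [0, 0, 0, -7.4, 85]
    - [0, 0, 0, -7.3, 85]

```text
clock: 0.57
tool_pos: [0.2252, 0.6095, 0.25]
eef_rot: [-3.141, -0.0, -3.105]
contact_force: [0.2, -0.3, 0.5]
width: 0.0847
```

Call:
jog_arm:
  series:
    - [-18.7, -50.6, 0, 0, 85]
    - [-18.7, -50.6, 0, 0, 85]
    - [-18.7, -50.6, 0, 0, 85]
    - [-18.7, -50.6, 0, 0, 85]
    - [-18.7, -50.6, 0, 0, 85]

```text
clock: 1.2
tool_pos: [0.3273, 0.3581, 0.2503]
eef_rot: [3.141, 0.0, -3.11]
contact_force: [0.3, 0.5, -0.5]
width: 0.0852
```

Call:
jog_arm:
  series:
    - [-18.7, -50.6, 0, 0, 85]
    - [-18.7, -50.6, 0, 0, 85]
    - [-18.7, -50.6, 0, 0, 85]
    - [-18.7, -50.6, 0, 0, 85]
    - [-18.7, -50.6, 0, 0, 85]

```text
clock: 1.82
tool_pos: [0.4287, 0.1083, 0.2505]
eef_rot: [3.141, 0.001, -3.11]
contact_force: [0.2, 0.9, -0.4]
width: 0.0846
```

Call:
jog_arm:
  series:
    - [-18.7, -50.6, 0, 0, 85]
    - [-18.7, -50.6, 0, 0, 85]
    - [-18.7, -50.6, 0, 0, 85]
    - [-18.7, -50.6, 0, 0, 85]
    - [-18.7, -50.6, 0, 0, 85]

```text
clock: 2.45
tool_pos: [0.5303, -0.1414, 0.2504]
eef_rot: [3.141, 0.0, -3.109]
contact_force: [-0.5, 0.2, 0.8]
width: 0.0853
```

Run:
```python
from h import *
from station import capture,get_state
s=get_state();print(s["tool_pos"],s["eef_rot"],s["q"])
for n,(x0,y0,x1,y1) in {"scene":(150,110,270,210),"top":(240,120,400,240)}.items():
    c=capture(n);i=c["img"][y0:y1,x0:x1,::-1];f=5
    i=cv2.resize(i,None,fx=f,fy=f,interpolation=cv2.INTER_CUBIC)
    for X in ((.533,-.139,.122),):
        p=(proj(c,X)-[x0,y0])*f; cv2.circle(i,tuple(int(v) for v in p),3,(0,0,255),-1)
    cv2.imwrite(f"pics/{n}2.png",i)
```

```text
[ 0.53027038 -0.14143619  0.25035924] [ 3.14141225e+00  3.47968853e-04 -3.10934992e+00] [-0.12510012  0.30227884  0.39496417  1.87494583 -0.13772667  0.99048114
  1.93250986]
```

View pics/scene2.png

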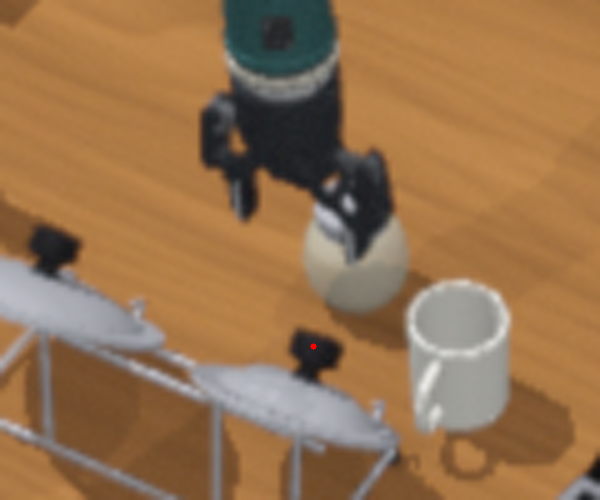

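View pics/top2.png

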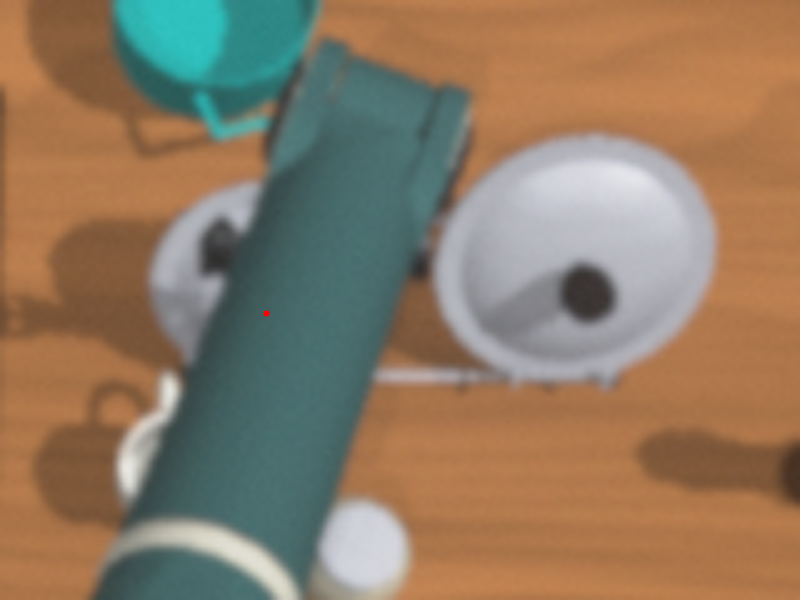

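The scene view shows the predicted head centre on the knob (crop px 313,347). Descending.

Call:
jog_arm:
  series:
    - [-2.5, 3, 30, 0, 85]
    - [0, 0, 30, 0, 85]
    - [0, 0, 30, 0, 85]
    - [0, 0, 20, 0, 85]
    - [0, 0, 10, 0, 85]

```text
clock: 3.18
tool_pos: [0.5315, -0.1361, 0.1291]
eef_rot: [3.141, -0.002, -3.109]
contact_force: [0.4, 0.8, 0.8]
width: 0.0847
```

Run:
```python
from h import *
from station import capture,get_state
s=get_state();print(s["tool_pos"],s["eef_rot"],s["contact_force"])
for n,(x0,y0,x1,y1) in {"scene":(150,110,270,210)}.items():
    c=capture(n);i=c["img"][y0:y1,x0:x1,::-1];f=6
    cv2.imwrite(f"pics/{n}3.png",cv2.resize(i,None,fx=f,fy=f,interpolation=cv2.INTER_CUBIC))
```

```text
[ 0.53146532 -0.136084    0.12913891] [ 3.14097818e+00 -1.89935899e-03 -3.10910374e+00] [0.41543599 0.82248293 0.78311846]
```

View pics/scene3.png

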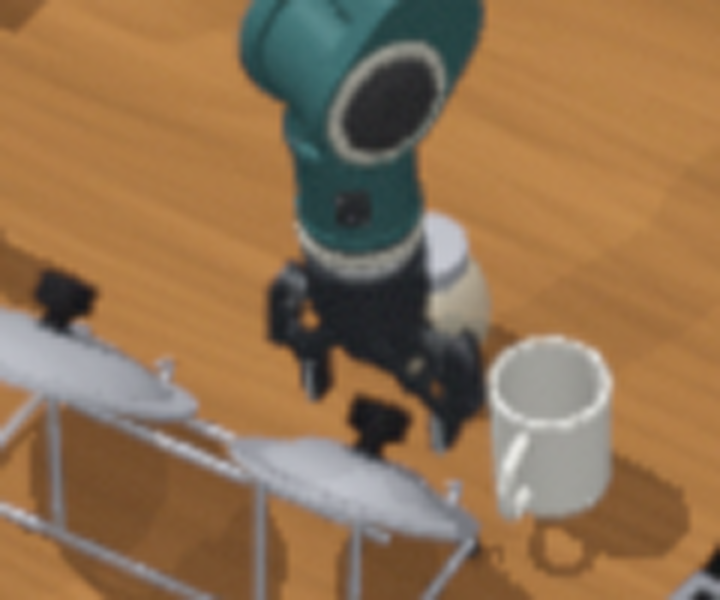

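The knob (px 380,415) sits between the fingertips (313,395 and 440,450). Lowering a little and closing.

Call:
jog_arm:
  series:
    - [-1, -1, 7, 0, 85]
    - [0, 0, 0, 0, 60]
    - [0, 0, 0, 0, 30]
    - [0, 0, 0, 0, 30]
    - [0, 0, 0, 0, 30]

```text
clock: 3.85
tool_pos: [0.5335, -0.1378, 0.124]
eef_rot: [3.141, 0.001, -3.11]
contact_force: [-1.9, 1.3, 6.6]
width: 0.0383
```

Call:
jog_arm:
  series:
    - [0, 0, 0, 0, 20]
    - [0, 0, 0, 0, 20]
    - [0, 0, 0, 0, 20]

```text
clock: 4.22
tool_pos: [0.5335, -0.1378, 0.124]
eef_rot: [3.141, 0.001, -3.11]
contact_force: [-1.5, 0.5, 5.9]
width: 0.0384
```

Call:
jog_arm:
  series:
    - [-3, 0, -3, 0, 20]
    - [-5, 0, -5.5, 0, 20]
    - [-5, 0, -5.5, 0, 20]
    - [-5, 0, -6, 0, 20]
    - [-4, 0, -6, 0, 20]

```text
clock: 4.85
tool_pos: [0.556, -0.137, 0.1498]
eef_rot: [-3.141, 0.001, -3.109]
contact_force: [-0.3, -0.7, -2.2]
width: 0.0385
```

Run:
```python
from h import *
from station import capture,get_state
s=get_state();print(s["tool_pos"],s["eef_rot"],s["contact_force"],s["width"])
for n,(x0,y0,x1,y1) in {"scene":(150,110,270,210)}.items():
    c=capture(n);i=c["img"][y0:y1,x0:x1,::-1];f=6
    cv2.imwrite(f"pics/{n}4.png",cv2.resize(i,None,fx=f,fy=f,interpolation=cv2.INTER_CUBIC))
```

```text
[ 0.5560176  -0.13704001  0.14984151] [-3.14138953e+00  9.23716186e-04 -3.10930931e+00] [-0.27610096 -0.73236543 -2.17883743] 0.0385411814155335
```

View pics/scene4.png

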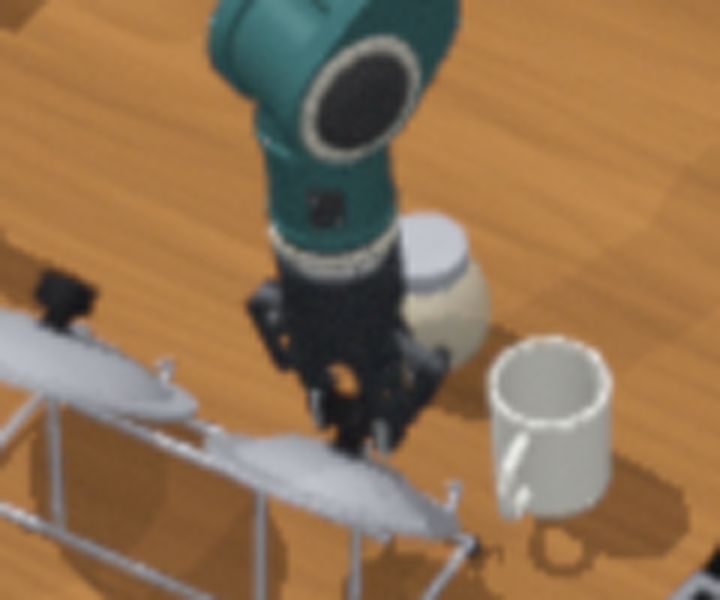

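The lid (px ~330,480) has come up with the gripper and carries ~2–3 N. Lifting clear.

Call:
jog_arm:
  series:
    - [0, 0, -15, 0, 20]
    - [0, 0, -25, 0, 20]
    - [0, 0, -30, 0, 20]
    - [0, 0, -30, 0, 20]
    - [0, 0, -20, 0, 20]

```text
clock: 5.52
tool_pos: [0.5554, -0.1374, 0.2717]
eef_rot: [-3.141, 0.002, -3.11]
contact_force: [-1.2, 0.4, -2.4]
width: 0.0382
```

Run:
```python
from h import *
from station import capture,get_state
s=get_state();print(s["tool_pos"],s["eef_rot"],s["contact_force"],s["wrist_torque"],s["width"])
for n,(x0,y0,x1,y1) in {"scene":(120,80,320,230)}.items():
    c=capture(n);i=c["img"][y0:y1,x0:x1,::-1];f=4
    cv2.imwrite(f"pics/{n}5.png",cv2.resize(i,None,fx=f,fy=f,interpolation=cv2.INTER_CUBIC))
```

```text
[ 0.55538378 -0.13744032  0.27173469] [-3.14135339e+00  2.34449171e-03 -3.11011710e+00] [-1.15891589  0.35889809 -2.39662402] [ 0.04261396  0.04541174 -0.06373871] 0.03819590010318148
```

View pics/scene5.png

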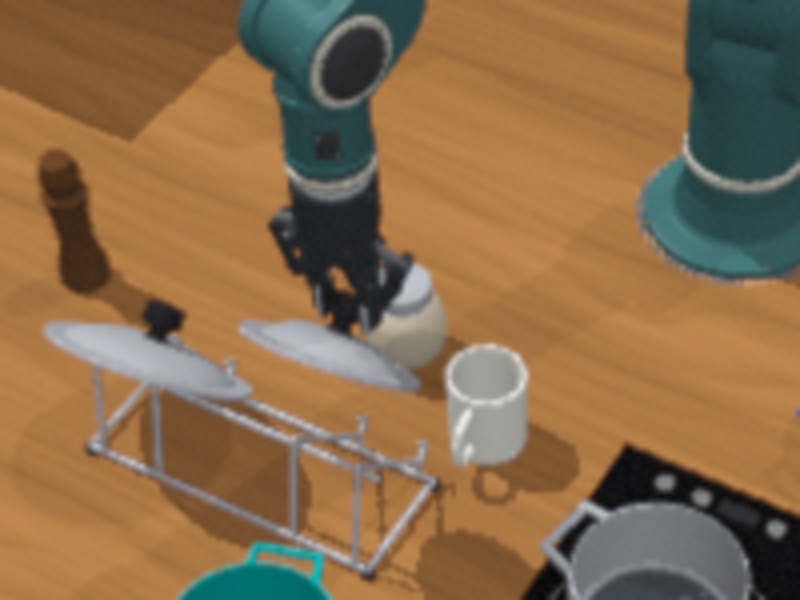

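Lid held firmly but still tilted at 45° (no swing). I'll lever it level on free worktop at about (0.36, -0.40): touch the lower rim edge down, then roll the knob forward/down about it.

Call:
jog_arm:
  series:
    - [0, 0, -25, 0, 20]
    - [0, 0, -30, 0, 20]
    - [15, -14, -5, 0, 20]
    - [30, -28, 0, 0, 20]
    - [40, -37.5, 0, 0, 20]

```text
clock: 6.2
tool_pos: [0.4705, -0.2202, 0.328]
eef_rot: [3.141, -0.002, -3.109]
contact_force: [0.0, -0.6, -2.7]
width: 0.0385
```

Call:
jog_arm:
  series:
    - [40, -37.5, 0, 0, 20]
    - [45, -42, 0, 0, 20]
    - [45, -42, 0, 0, 20]
    - [35, -33, 0, 0, 20]
    - [20, -19, 0, 0, 20]

```text
clock: 6.82
tool_pos: [0.2888, -0.4002, 0.3283]
eef_rot: [3.141, -0.001, -3.115]
contact_force: [0.3, -0.2, -1.7]
width: 0.0385
```

Run:
```python
from h import *
from station import capture,get_state
s=get_state();print(s["tool_pos"],s["eef_rot"],s["contact_force"],s["q"],s["width"])
for n in ("scene","top"):
    c=capture(n);cv2.imwrite(f"pics/{n}6.png",c["img"][:,:,::-1])
```

```text
[ 0.28876069 -0.40017819  0.32832667] [ 3.14056267e+00 -1.16734012e-03 -3.11500375e+00] [ 0.27404092 -0.21687609 -1.74010841] [ 0.2760533   0.1188662   0.66444914  1.9171205  -0.08039765  1.13348477
  2.56867219] 0.03854852732734591
```

View pics/scene6.png

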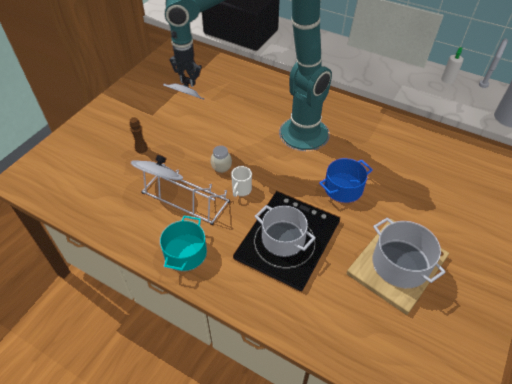

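View pics/top6.png

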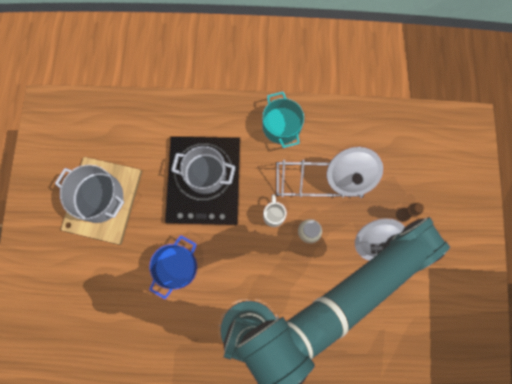

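Worktop there is clear. Descending to just above contact.

Call:
jog_arm:
  series:
    - [0, 0, 40, 0, 20]
    - [0, 0, 55, 0, 20]
    - [0, 0, 55, 0, 20]
    - [0, 0, 45, 0, 20]
    - [0, 0, 23, 0, 20]

```text
clock: 7.55
tool_pos: [0.2915, -0.3964, 0.1082]
eef_rot: [3.138, -0.004, -3.11]
contact_force: [-0.2, 0.2, -1.8]
width: 0.0386
```

Call:
jog_arm:
  series:
    - [0, 0, 5, 0, 20]
    - [0, 0, 3, 0, 20]
    - [0, 0, 2, 0, 20]

```text
clock: 7.92
tool_pos: [0.2938, -0.399, 0.1021]
eef_rot: [-3.14, 0.002, -3.11]
contact_force: [1.0, 0.4, -1.1]
width: 0.0385
```

Run:
```python
from h import *
from station import capture,get_state
s=get_state();print(s["tool_pos"],s["eef_rot"],s["contact_force"],s["width"])
for n,(x0,y0,x1,y1) in {"scene":(110,50,260,160)}.items():
    c=capture(n);i=c["img"][y0:y1,x0:x1,::-1];f=5
    cv2.imwrite(f"pics/{n}7.png",cv2.resize(i,None,fx=f,fy=f,interpolation=cv2.INTER_CUBIC))
```

```text
[ 0.29382951 -0.39904024  0.10211952] [-3.14035257e+00  1.53373279e-03 -3.10964475e+00] [ 1.04944336  0.44658472 -1.12732363] 0.03851720116762353
```

View pics/scene7.png

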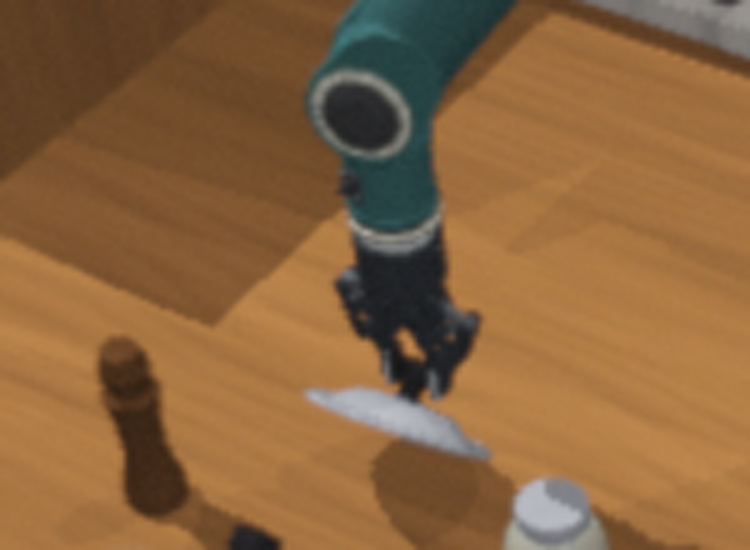

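Call:
jog_arm:
  series:
    - [0, 0, 5, 0, 20]
    - [-3, 0, 2, 0, 20]
    - [-7, 0, 2, 0, 20]
    - [-7, 0, 2, 0, 20]
    - [-7, 0, 3, 0, 20]

```text
clock: 8.6
tool_pos: [0.3181, -0.3981, 0.0874]
eef_rot: [-3.141, 0.0, -3.11]
contact_force: [-1.8, 0.1, 2.5]
width: 0.0385
```

```bash
cat > look.py <<'E'
import sys
from h import *
from station import capture,get_state
s=get_state();print(s["clock"],s["tool_pos"].round(4),s["eef_rot"].round(4),s["contact_force"].round(1),s["width"])
n,k,x0,y0,x1,y1=sys.argv[1:];x0,y0,x1,y1=map(int,(x0,y0,x1,y1))
c=capture(n);i=c["img"][y0:y1,x0:x1,::-1];f=min(750/(x1-x0),590/(y1-y0))
cv2.imwrite(f"pics/{n}{k}.png",cv2.resize(i,None,fx=f,fy=f,interpolation=cv2.INTER_CUBIC))
E
python3 look.py scene 8 110 50 260 160
```

```text
8.6 [ 0.3181 -0.3981  0.0874] [-3.1411e+00  4.0000e-04 -3.1096e+00] [-1.8  0.1  2.5] 0.038492200202062225
```

View pics/scene8.png

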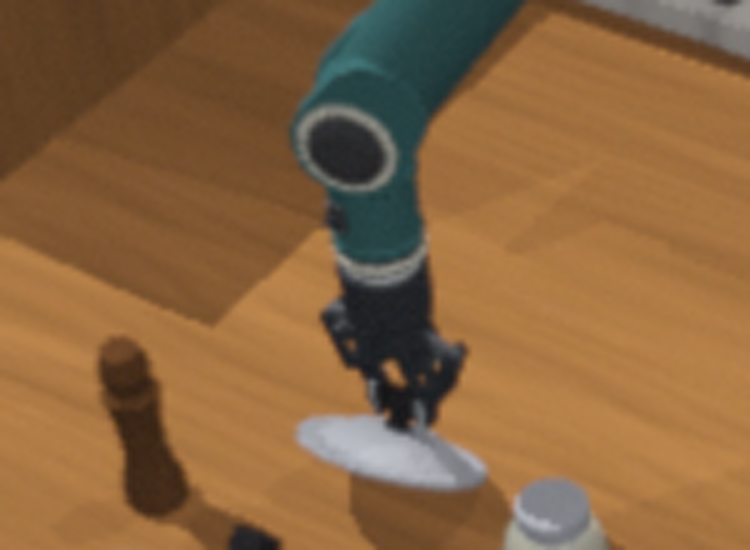

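It pivots as planned (upper face now more visible, small forces). Continuing.

Call:
jog_arm:
  series:
    - [-8, 0, 4, 0, 20]
    - [-7, 0, 4, 0, 20]
    - [-7, 0, 5, 0, 20]
    - [-6, 0, 5, 0, 20]
    - [-6, 0, 5, 0, 20]

```text
clock: 9.28
tool_pos: [0.3514, -0.3966, 0.0637]
eef_rot: [3.141, -0.001, -3.11]
contact_force: [-2.2, -0.4, 2.4]
width: 0.0385
```

Call:
jog_arm:
  series:
    - [-5, 0, 5, 0, 20]
    - [-5, 0, 4, 0, 20]
    - [-4, 0, 3, 0, 20]
    - [-2, 0, 1, 0, 20]

```text
clock: 9.78
tool_pos: [0.3676, -0.3961, 0.051]
eef_rot: [3.141, -0.0, -3.11]
contact_force: [-2.3, 0.7, 2.2]
width: 0.0384
```

```bash
python3 look.py scene 9 110 50 260 160
```

```text
9.775 [ 0.3676 -0.3961  0.051 ] [ 3.1413e+00 -1.0000e-04 -3.1096e+00] [-2.3  0.7  2.2] 0.03837103781111956
```

View pics/scene9.png

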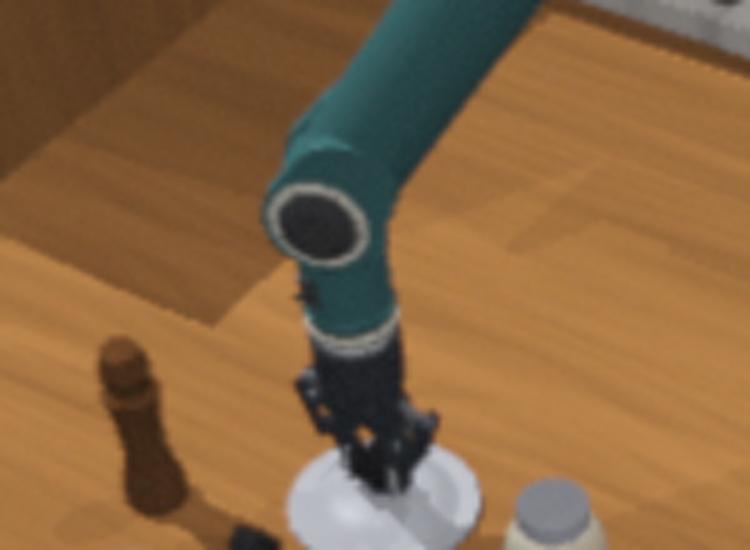

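Call:
jog_arm:
  series:
    - [-1, 0, 1, 0, 20]
    - [0, 0, 1, 0, 20]

```text
clock: 10.07
tool_pos: [0.3688, -0.3962, 0.0495]
eef_rot: [-3.141, 0.001, -3.11]
contact_force: [0.2, 1.3, 3.7]
width: 0.0388
```

Call:
jog_arm:
  series:
    - [0, 0, 1, 0, 20]
    - [0, 0, 0, 0, 20]

```text
clock: 10.32
tool_pos: [0.3693, -0.3962, 0.0486]
eef_rot: [-3.141, 0.001, -3.109]
contact_force: [1.3, 1.3, 4.7]
width: 0.0383
```

Call:
jog_arm:
  series:
    - [0, 0, 1, 0, 20]
    - [0, 0, 0, 0, 20]

```text
clock: 10.58
tool_pos: [0.3697, -0.3965, 0.0477]
eef_rot: [-3.141, 0.002, -3.109]
contact_force: [2.6, 1.6, 5.6]
width: 0.0383
```

Call:
jog_arm:
  series:
    - [0, 0, 1, 0, 20]
    - [0, 0, 0, 0, 20]

```text
clock: 10.82
tool_pos: [0.3697, -0.3964, 0.0476]
eef_rot: [-3.141, 0.003, -3.109]
contact_force: [1.1, 3.7, 13.5]
width: 0.0387
```

Force jumped with no further travel, so the lid is flat against the worktop (TCP 47.6 mm over the underside). Lifting and checking level.

Call:
jog_arm:
  series:
    - [0, 0, -10, 0, 20]
    - [0, 0, -40, 0, 20]
    - [0, 0, -60, 0, 20]
    - [0, 0, -60, 0, 20]
    - [0, 0, -60, 0, 20]

```text
clock: 11.45
tool_pos: [0.3674, -0.3959, 0.2776]
eef_rot: [3.141, -0.001, -3.111]
contact_force: [1.1, -1.3, -2.7]
width: 0.0386
```

```bash
python3 look.py scene 10 110 10 290 150; python3 look.py top 10 230 130 450 300
```

```text
11.45 [ 0.3674 -0.3959  0.2776] [ 3.1411e+00 -1.1000e-03 -3.1105e+00] [ 1.1 -1.3 -2.7] 0.038614088403161925
11.5 [ 0.3696 -0.3994  0.2855] [-3.1344  0.009  -3.1114] [ 1.5 -3.2  3.6] 0.03863345010108258
```

View pics/scene10.png

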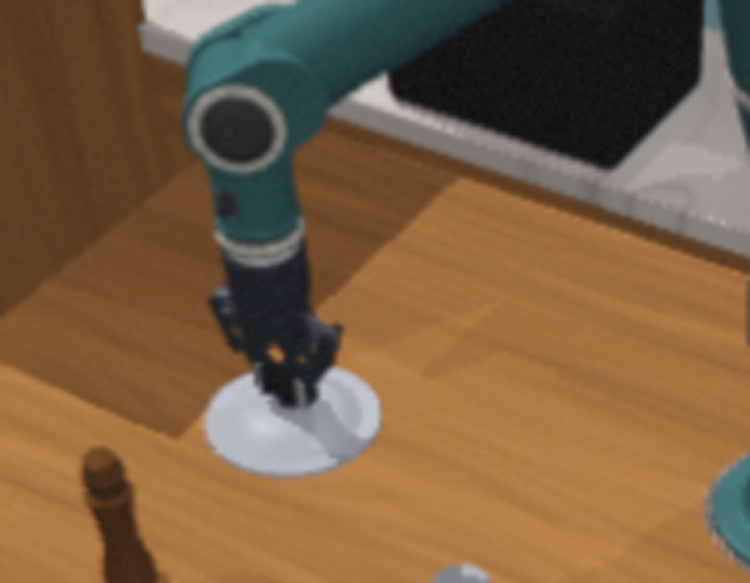

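View pics/top10.png

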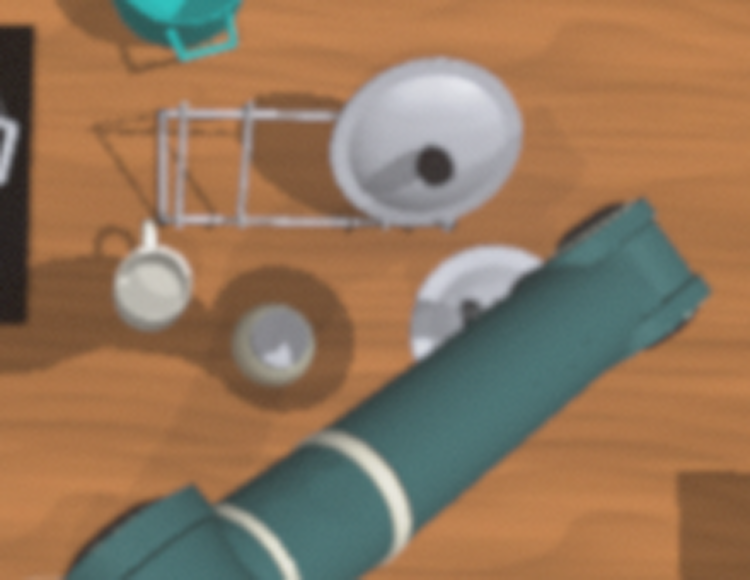

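Lid is level, small lid clear of all; the other lid stays in the rack. Now a finer pot-centre measurement.

Run:
```python
from h import *
for n,(x0,y0,x1,y1) in {"scene":(250,195,325,262),"top":(165,138,243,200)}.items():
    c=np.load(f"pics/{n}.npy",allow_pickle=True).item()
    i=cv2.resize(c["img"][y0:y1,x0:x1,::-1],None,fx=9,fy=9,interpolation=cv2.INTER_CUBIC)
    # candidate rim circles overlaid: rim centre (.579,.195)
    for (cx,cy),col in (((.579,.195),(0,0,255)),):
        for r in(.080,):
            pts=np.array([(proj(c,(cx+r*np.cos(a),cy+r*np.sin(a),.125))-[x0,y0]+.5)*9 for a in np.linspace(0,6.283,60)],int)
            for p in pts: cv2.circle(i,tuple(int(v) for v in p),2,col,-1)
    cv2.imwrite(f"pics/{n}11.png",i)
```

```text
(no output)
```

View pics/scene11.png

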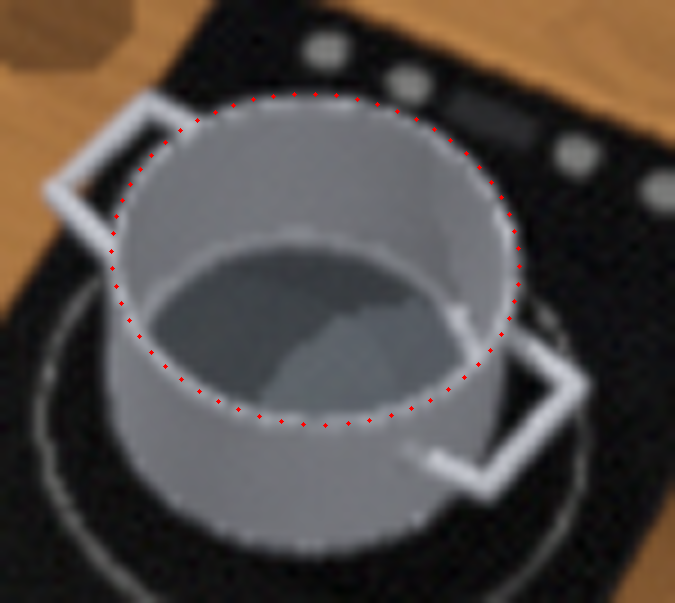

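View pics/top11.png

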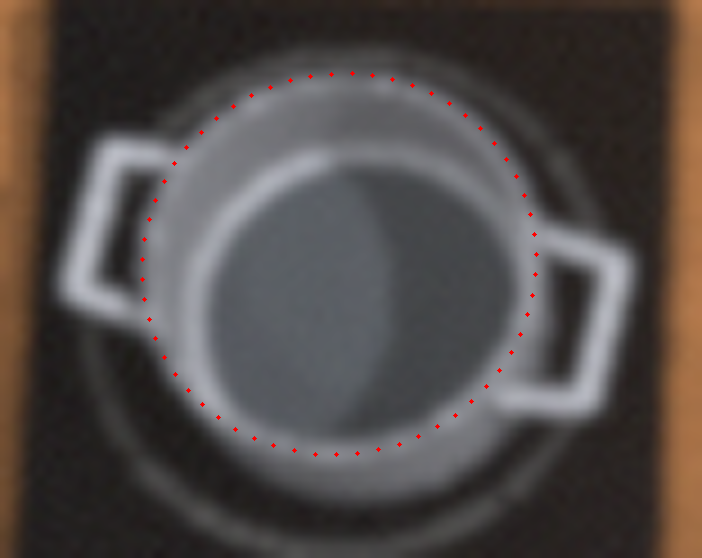

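Rim circle at (0.579, 0.195, 0.125) matches the pot rim in both views (within ~1–2 mm). Carrying over.

Call:
jog_arm:
  series:
    - [-5, 13, 0, 0, 20]
    - [-11, 28, 0, 0, 20]
    - [-17, 43, 0, 0, 20]
    - [-20, 51, 0, 0, 20]
    - [-20, 51, 0, 0, 20]

```text
clock: 12.18
tool_pos: [0.4343, -0.2048, 0.2738]
eef_rot: [3.14, -0.005, -3.109]
contact_force: [1.4, 0.9, -2.4]
width: 0.0387
```

Call:
jog_arm:
  series:
    - [-20, 51, 0, 0, 20]
    - [-20, 51, 0, 0, 20]
    - [-20, 51, 0, 0, 20]
    - [-20, 51, 0, 0, 20]
    - [-20, 51, 0, 0, 20]

```text
clock: 12.8
tool_pos: [0.5256, 0.0525, 0.2736]
eef_rot: [-3.141, -0.005, -3.109]
contact_force: [1.5, 0.2, -2.1]
width: 0.0386
```

Call:
jog_arm:
  series:
    - [-20, 51, 0, 0, 20]
    - [-17, 43, 0, 0, 20]
    - [-11, 28, 0, 0, 20]
    - [-7, 18, 0, 0, 20]
    - [0, 0, 0, 0, 20]

```text
clock: 13.42
tool_pos: [0.5767, 0.1928, 0.2744]
eef_rot: [-3.14, -0.003, -3.108]
contact_force: [0.2, -0.1, -2.5]
width: 0.0386
```

```bash
python3 look.py scene 12 180 70 400 270
```

```text
13.425 [0.5767 0.1928 0.2744] [-3.1404e+00 -3.1000e-03 -3.1076e+00] [ 0.2 -0.1 -2.5] 0.0385563549770021
```

View pics/scene12.png

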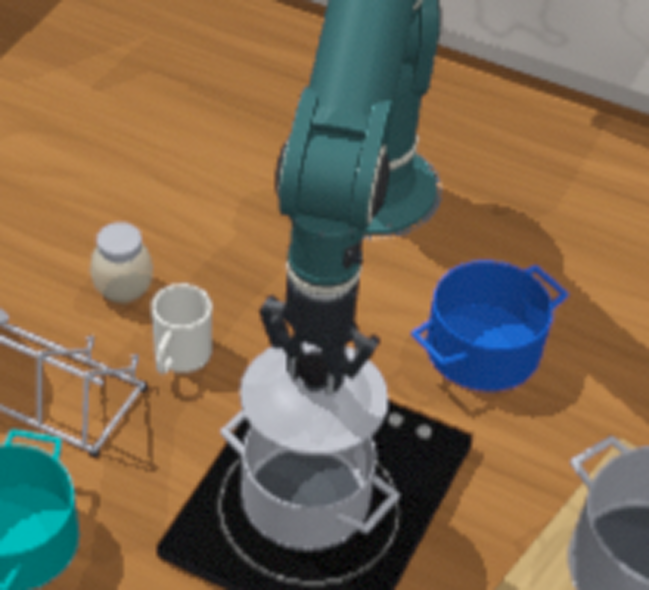

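Level and over the pot. Lower to the 5 cm gap (TCP z ≈ 0.2225) with a small correction.

Call:
jog_arm:
  series:
    - [-1.5, 2, 12, 0, 20]
    - [0, 0, 20, 0, 20]
    - [0, 0, 14, 0, 20]
    - [0, 0, 6, 0, 20]
    - [0, 0, 0, 0, 20]

```text
clock: 14.1
tool_pos: [0.5791, 0.1935, 0.224]
eef_rot: [-3.141, -0.0, -3.11]
contact_force: [0.7, 0.3, -0.9]
width: 0.0386
```

Call:
jog_arm:
  series:
    - [0, 0, 0, 0, 20]
    - [0, 0, 0, 0, 20]
    - [0, 0, 0, 0, 20]

```text
clock: 14.48
tool_pos: [0.5793, 0.1939, 0.2247]
eef_rot: [3.141, 0.001, -3.11]
contact_force: [-0.1, -0.3, -3.1]
width: 0.0381
```

Run:
```python
from h import *
from station import capture,get_state
s=get_state();print(s["clock"],s["tool_pos"],s["contact_force"],s["wrist_torque"],s["width"],abs(s["joint_vel"]).max())
zu=s["tool_pos"][2]-.0476
for n,(x0,y0,x1,y1) in {"scene":(250,175,330,240),"top":(165,130,245,195)}.items():
    c=capture(n)
    i=cv2.resize(c["img"][y0:y1,x0:x1,::-1],None,fx=9,fy=9,interpolation=cv2.INTER_CUBIC)
    for r,z,col in((.084,zu+.006,(0,0,255)),(.084,zu,(0,255,0)),(.08,.125,(255,0,0))):
        for a in np.linspace(0,6.283,60):
            p=(proj(c,(.578+r*np.cos(a),.195+r*np.sin(a),z))-[x0,y0]+.5)*9
            cv2.circle(i,tuple(int(v) for v in p),2,col,-1)
    cv2.imwrite(f"pics/{n}13.png",i)
```

```text
14.475 [0.57931286 0.19388187 0.22470296] [-0.07567723 -0.33344702 -3.11564284] [ 0.02202316 -0.0339543   0.03784066] 0.038080159013534495 0.0022230373196969267
```

View pics/scene13.png

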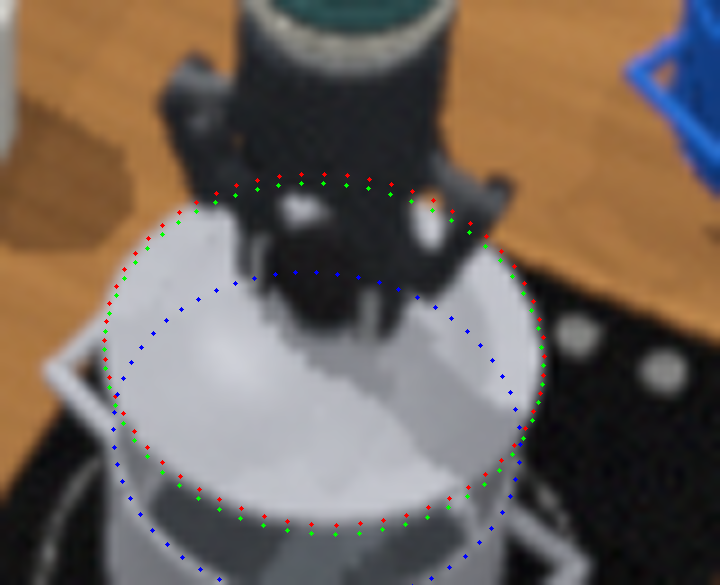

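View pics/top13.png

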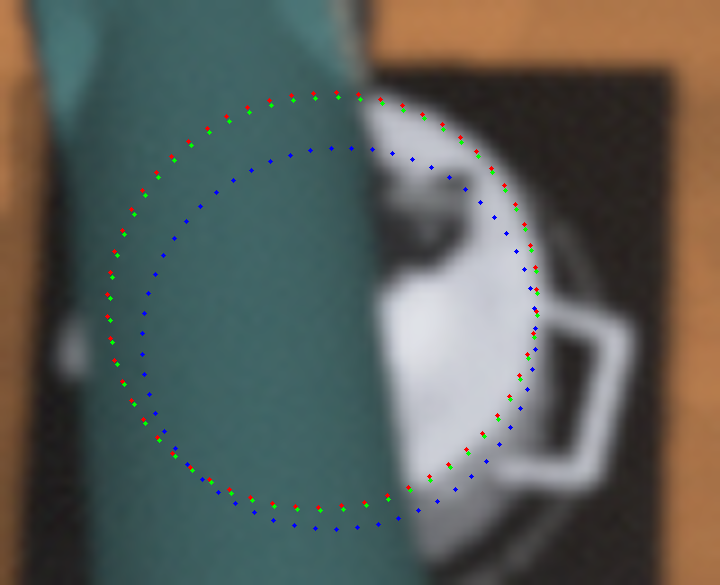

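Call:
jog_arm:
  series:
    - [0.5, 1.5, 2, 0, 20]
    - [0, 0, 0, 0, 20]
    - [0, 0, 0, 0, 20]
    - [0, 0, 0, 0, 20]

```text
clock: 15.08
tool_pos: [0.5786, 0.1953, 0.2223]
eef_rot: [-3.142, 0.0, -3.11]
contact_force: [-0.4, 0.0, -1.2]
width: 0.0382
```

Run:
```python
from h import *
from station import capture,get_state
c=capture("scene")
s=get_state();print(s["clock"],s["tool_pos"],s["contact_force"],s["width"],abs(s["joint_vel"]).max())
cv2.imwrite("pics/scene14.png",c["img"][:,:,::-1])
t=capture("top");cv2.imwrite("pics/top14.png",t["img"][:,:,::-1])
# lid outer edge: bright (lid) mask in scene, front/left/right arc; cast on underside plane, fit circle
g=c["img"].astype(int);x0,y0,x1,y1=255,185,320,240
m=((g.min(2)>140)&(g.max(2)-g.min(2)<40)).astype(np.uint8)[y0:y1,x0:x1]
cn,_=cv2.findContours(m,cv2.RETR_EXTERNAL,cv2.CHAIN_APPROX_NONE);k=max(cn,key=cv2.contourArea)
hull=cv2.convexHull(k)[:,0,:]+[x0,y0]
from scipy.optimize import least_squares
for z in(.174,.178):
    P=np.array([onz(c,p,z)[:2] for p in hull])
    f=lambda v:np.hypot(P[:,0]-v[0],P[:,1]-v[1])-v[2]
    r=least_squares(f,[.578,.195,.084],loss="soft_l1",f_scale=.002);print(z,r.x,np.abs(r.fun).mean(),len(P))
```

```text
15.125 [0.57867433 0.19524205 0.22235465] [-0.65289471  0.20667775 -1.60173346] 0.03835835617553465 0.001377568904587175
0.174 [0.57559184 0.1917253  0.08390485] 0.004530136265245761 17
0.178 [0.57836875 0.1929353  0.08364249] 0.004516536378745859 17
```

View pics/scene14.png

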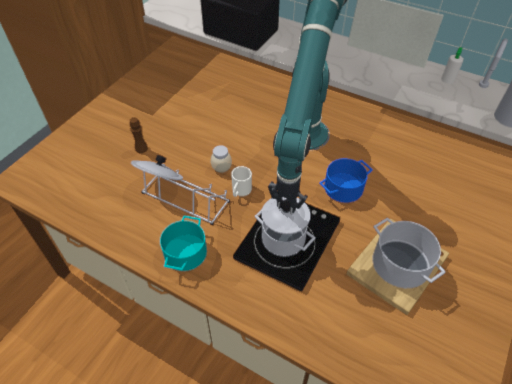

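View pics/top14.png

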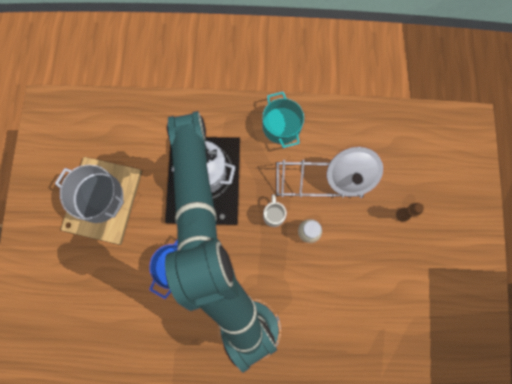

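```bash
python3 -c "
from station import *
print(job_done())"
```

```text
the job is handed in; nothing more can be done
None
```

The small lid is held level, knob up, over the small pot on the hob, about 5 cm above the rim. I handed the job in at about 15 s of the 40 s limit.

- **What I did:** I gripped the small lid's knob with the tool vertical, drew the lid up along the wires and lifted it out. The tool cannot tilt and the lid did not swing level by itself. So I levered it level by pressing its lower rim, then its whole underside, on free worktop without letting go (about 13 N at the end), and carried it to the pot. That means the lid rested on the worktop for a moment, always in the grip.
- **Position:** the gripper was at (0.579, 0.195, 0.222) and the pot's rim centre measured (0.578, 0.195). That puts the underside about 0.175, against the rim at 0.125. The arm was still, and the grip width steady at 38 mm.
- **Other things:** the last pictures show the large lid still in the rack, and the pots and everything else where they were.
- **Checks that disagreed slightly:** a rough circle fit to the lid's edge put its centre about 2–3 mm off the pot axis. One overlay suggested the lid sits 2–3 mm higher than worked out. After it I lowered the arm 2 mm and shifted it 1.5 mm sideways, and left the rest uncorrected. I judged level only from the flat press on the worktop and by eye; I did not measure the tilt.

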